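Tip a covered tray of valve balls over centre, then take the cover off

ROBOT

A 7-joint arm with a two-finger parallel gripper is mounted at the origin on the work surface. World frame = base frame: x ahead of the robot, y to its left, z up, the work surface at z = 0. Lengths are in m, angles in rad, forces in N, time in s.
With the tool pointing down it reaches from about 0.425 to 0.925 m from the base axis. Payload 6.8 kg.
Tool frame: the origin (TCP) lies at the very end of the fingers, on their centre line; the grasp point (between the pads) lies 19 mm behind it (tcp_to_grasp is the distance from the TCP to the grasp point, in m); z points along the fingers, y is the direction in which the jaws open and shut (so a half turn about z gives the same grasp; the last joint's range is limited). The gripper opens to 85 mm and grips with 20 to 120 N. Pads are 22 mm wide; open, the fingers measure 114 mm over their backs; the gripper's body (76 mm by 85 mm) begins 54 mm behind the grasp point. The pads swing forward as they close: fully open they stand 13 mm farther back than shut.
Start: joints at [1.216, 0.477, 0.022, 1.555, -0.011, 1.109, -0.083], TCP at [0.165, -0.655, 0.231] pointing down, gripper open.
Joint ranges: [-2.96, 2.96], [-0.34, 2.1], [-1.41, 1.46], [0.24, 2.44], [-1.37, 4.51], [0.17, 1.92], [-2.96, 2.96]. Speed limits (rad/s): [2.39, 2.39, 3.14, 3.14, 3.14, 3.14, 3.14].

INTERFACE

Orientations are given as a unit quaternion [w, x, y, z].
In Python, from station import * gives the robot as it stands.
- The arm moves only by the tool apply_moves, never from a script. Its argument "increments" is one flat list of numbers, 5 for each row, row after row: the finger opening in mm, from 0 to 85.4, then the shift along the tool's x, y, z in mm, then the turn about the tool's z in degrees. In form: [claw, tx, ty, tz, roll, claw, tx, ty, tz, roll, ...]. A call has 1 to 12 rows; each row shifts and turns the pose as measured when the row begins, along the tool's axes as they then stand; what a row does not reach is not made up. A row lasts 1/8 s, in which the tool goes at most 62.5 mm and 10.7 degrees, less where a joint would pass 70% of its speed; a pose out of reach is approached as far as the arm can. A call with a gripper value outside its range is refused whole. The fingers move at their own pace and stop on an object; "squeeze" is the grip in N (left out, the last holds). Time passes only in rows, so rows that do not move let the fingers close. It gives the time, the measured TCP pose, the force and the opening at its end, in the units of the state.
- get_obs(): the state, without advancing time (a new reading comes with each control period).
- read_camera(name): name is "scene" or "top" or "wrist"; returns (picture, depth): 480x640x3 uint8, blue, green, red; 480x640 float32, m along the optical axis (not along the pixel's ray), 0 where there is no reading.
- get_calibration(name): a dict with "mtx" (3x3 intrinsics, pixels), "camera_from_world" (4x4, takes a point from world to camera coordinates); the wrist camera has in their place "T_tool_cam" (4x4, takes a point from camera to tool coordinates, whose origin is the TCP and whose axes are the flange's). Camera axes: x right, y down, z forward; pixel columns grow to the right and rows downward; lengths in m; the calibration is good to about 2 mm. The wrist camera is an equidistant fisheye: a pixel r from the principal point sees the ray r / f radians off the axis. A picture is of the moment at which its call begins: read the wrist's pose just before it. get_calibration takes no time and is no camera call.
- hand_in(): hands the job in, once; it reports no verdict.
Trained networks look in the newest picture that a camera, given by its name, has taken for a name from the list of things; names that differ only in an ending like _2 or _b are one class to them, and where a whole thing is asked for, a point or a joint stands for the part that bears it (a point fixed in the world has none). Each returns a list of dicts, best first, with "p" (0 to 1); they miss things now and then, are a little off and sometimes report something else, mostly with a low value. They report only what shows in the picture. A call takes as long as a camera call. They do not tell look-alikes from the thing itself.
- outline_of(camera, thing): "pixels" (480x640 bool, what is visible of it) and "extent" ([centre column, centre row, width, height] in pixels, round what is visible of it).
The state is a dict: "t": time; "q": joint angles; "joint_vel": joint speeds; "joint_torque": joint torques, N m; "eef_pos": TCP position; "tool_rot": TCP orientation; "contact_force": force on the tool from outside, world axes, zero at the start; "torque": the same for the moment, N m; "gripper_width": opening from 0.0 (shut) to 1.0 (fully open).
Only numpy, scipy, OpenCV 4.12 (cv2) and the standard library are available. Lean on these libraries where they do the work, as an engineer would, in place of code of your own. Each camera call takes 0.05 s, during which the arm holds its last target.

TASK

With the loose clear cover kept on the tray, press down through the cover on the tray's low end (the end facing the robot) without forcing it, until the stand swings over centre and the brass balls roll together along that end, and take your hand right away so that it holds alone with the cover still on. Then lift the cover off by its grip and set it down, without dropping it, flat and right way up in the middle of the black rubber mat, leaving the tray tilted with all the balls gathered at its low end and the things lying round about left where they are.

Things in the scene. Friction and masses are not known exactly. Their poses are not given: they have to be found in the camera images.
- stand: Fixed grey tilt stand bolted to the bench: foot 120 x 156 x 10 mm, two upright cheeks 95 tall at its y = +/-72 carrying the tray's hinge pin. Origin: centre of the foot's underside, on the bench. The hinge axis runs along the stand's y axis, 85 above the origin. The tray's low end is the stand's -x end (roughly towards the robot); only that end can go down.
- tray (a joint): Tray tilt, rad: 0 level (start, at a stop), 0.36 fully tilted, -x end down (hard stop). An over-centre spring pushes it back to 0 until the last fifth of its travel, then draws it on to 0.36; it holds either end alone. Push needed 60 mm from the hinge: about 11 N at first, fading to nothing at centre; past it the tray runs ahead of the hand. Damped (0.5 N m s/rad): press slowly.
- tray_floor (a point): Centre of the tray's inner floor, 12 mm above the hinge axis when level; moves and turns with the tray. x along the tray to its high end, y along the hinge, z out of the tray. Aluminium tray, inside 150 (x) x 100 (y), walls 4 thick and 22 high above the floor (rim 34 above the hinge).
- lid: Loose clear plastic cover, about 150 g, resting on the tray rim: 172 (x) x 122 (y), plate 4 thick whose top is 11 above the origin, down-turned edges 7 deep that hang outside the rim with 4 mm play all round. A black bar grip stands in the middle: 40 long (x), 16 wide (y), its top 39 above the origin. Origin: centre of the underside of the down-turned edges (22 - 7 = 15 mm above tray_floor when seated).
- mat: Black rubber mat 220 x 200 x 4 mm fixed on the bench. Origin: centre of its underside, on the bench.
- ball0_center (a point): Centre of a loose brass valve ball, 16 mm across, 18 g, rolling free on the tray's floor under the cover.
- ball1_center (a point): Centre of a loose brass valve ball, 16 mm across, 18 g, rolling free on the tray's floor under the cover.
- ball2_center (a point): Centre of a loose brass valve ball, 16 mm across, 18 g, rolling free on the tray's floor under the cover.
- ball3_center (a point): Centre of a loose brass valve ball, 16 mm across, 18 g, rolling free on the tray's floor under the cover.
- ball4_center (a point): Centre of a loose brass valve ball, 16 mm across, 18 g, rolling free on the tray's floor under the cover.
- screwdriver: Bystander: red-handled screwdriver, about 200 long, sizes in mm, lying loose on the bench; leave it alone. Origin at the centre of its underside.
- wrench: Bystander: steel spanner, about 160 long, sizes in mm, lying loose on the bench; leave it alone. Origin at the centre of its underside.
- jar: Bystander: white jar 70 tall, sizes in mm, lying loose on the bench; leave it alone. Origin at the centre of its underside.
- valve: Bystander: brass valve body, disc 68 across, 40 tall, with a side port, sizes in mm, lying loose on the bench; leave it alone. Origin at the centre of its underside.
There are look-alikes about, which are no part of the job. Of the things that look like the lid, the smallest one is meant.

How it is judged:
By the outcome, as a careful person would: the job done as asked, in the order asked, and still so for the second after the job is handed in, with the robot touching nothing.
It also fails if it takes over 61 s, if anything falls off the work surface, if the arm or the gripper's body presses on something with over 40 N, if the wrist force passes 120 N, or if a joint passes its speed limit or range.

## Working session

There is one attempt and no reset: what is moved stays moved. The work goes in short steps, Python scripts to look and compute and a tool call to move; the robot and the scene stay as the last step left them, time stands still between calls to the robot, and variables do not carry over. Pictures are saved under pics/ and viewed, and the job is handed in when it is done.

Besides the shell and the picture viewer there is one more tool, called after "Request:" as name(argument=value, ...) on one line, values as JSON. apply_moves: Moves the arm, as the interface text tells. Its arguments: {"type":"object","properties":{"increments":{"type":"array"},"squeeze":{"type":"number"}},"required":["increments"]}

```bash
ls; mkdir -p pics; python3 - <<'E'
from station import *
import cv2
o=get_obs();print({k:o[k] for k in ('t','eef_pos','tool_rot','contact_force','gripper_width')})
for c in ("scene","top"):
    p,d=read_camera(c);cv2.imwrite(f"pics/{c}0.png",p)
    k=get_calibration(c);print(c,k)
print(get_calibration("wrist"))
E
```

```text
pics
{'t': 0.0, 'eef_pos': array([ 0.16475115, -0.65398138,  0.23031404]), 'tool_rot': array([-9.04025112e-04,  9.92395131e-01,  1.23089626e-01, -1.75064123e-04]), 'contact_force': array([-0.46725847, -0.90712631,  0.41915655]), 'gripper_width': 0.9980261448191601}
scene {'mtx': array([[480.9232167 ,   0.        , 314.35835775],
       [  0.        , 480.9232167 , 237.72913919],
       [  0.        ,   0.        ,   1.        ]]), 'camera_from_world': array([[ 0.53183375,  0.84684205, -0.00337589, -0.2415142 ],
       [ 0.48629892, -0.30866421, -0.81745934, -0.17410409],
       [-0.69330096,  0.43311078, -0.57597642,  1.5929633 ],
       [ 0.        ,  0.        ,  0.        ,  1.        ]])}
top {'mtx': array([[548.62745033,   0.        , 324.75853691],
       [  0.        , 548.62745033, 243.39826807],
       [  0.        ,   0.        ,   1.        ]]), 'camera_from_world': array([[ 2.80732856e-03, -9.99911614e-01, -1.29955130e-02,
        -8.14815279e-03],
       [-9.90234129e-01, -9.68280425e-04, -1.39411019e-01,
         4.89667329e-01],
       [ 1.39386113e-01,  1.32599730e-02, -9.90149324e-01,
         1.36327026e+00],
       [ 0.00000000e+00,  0.00000000e+00,  0.00000000e+00,
         1.00000000e+00]])}
{'mtx': array([[371.64829954,   0.        , 318.12294207],
       [  0.        , 371.64829954, 239.49592014],
       [  0.        ,   0.        ,   1.        ]]), 'T_tool_cam': array([[-7.87102808e-04, -9.45683430e-01, -3.25088035e-01,
         8.33498445e-02],
       [ 9.99999690e-01, -7.53854442e-04, -2.28230206e-04,
        -5.29980009e-04],
       [-2.92355345e-05, -3.25088113e-01,  9.45683730e-01,
        -1.42060148e-01],
       [ 0.00000000e+00,  0.00000000e+00,  0.00000000e+00,
         1.00000000e+00]])}
```

View pics/scene0.png

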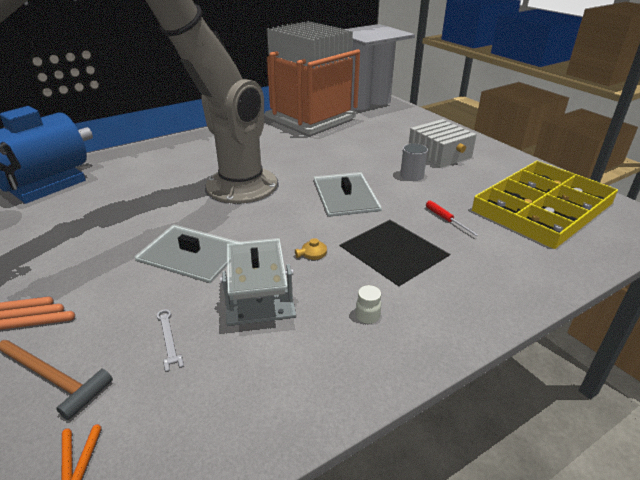

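View pics/top0.png

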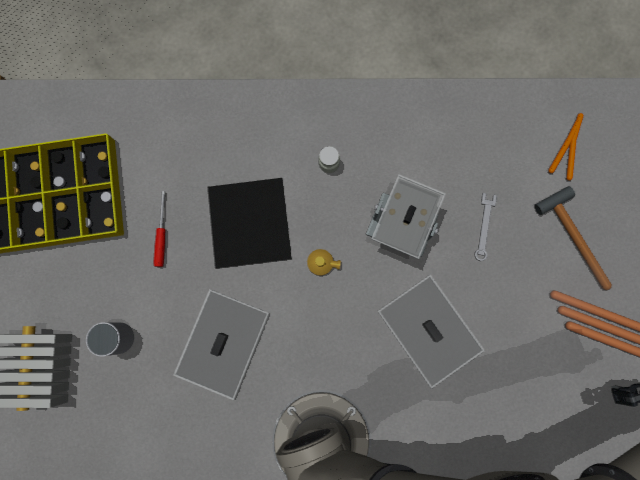

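The lid sits on the tray at about (407,215) in the top view, and two larger look-alikes lie on the bench. The mat is at (250,223). Next I'll measure.

```bash
cat > h.py <<'E'
from station import *
import numpy as np, cv2
def ray(cam,uv,z):
    k=get_calibration(cam);T=k["camera_from_world"];R=T[:3,:3];t=T[:3,3]
    uv=np.atleast_2d(np.asarray(uv,float));out=[]
    c=-R.T@t
    for u,v in uv:
        d=R.T@np.linalg.inv(k["mtx"])@np.array([u,v,1.]);s=(z-c[2])/d[2];out.append(c+s*d)
    return np.array(out)
def proj(cam,P):
    k=get_calibration(cam);T=k["camera_from_world"];q=(T[:3,:3]@np.atleast_2d(P).T).T+T[:3,3];u=(k["mtx"]@q.T).T
    return u[:,:2]/u[:,2:]
def pts(cam,d,m):
    k=get_calibration(cam);T=k["camera_from_world"];v,u=np.nonzero(m&(d>0));z=d[v,u]
    K=k["mtx"];q=np.c_[(u-K[0,2])/K[0,0]*z,(v-K[1,2])/K[1,1]*z,z]
    return (q-T[:3,3])@T[:3,:3]
E
python3 - <<'E'
from h import *
for cam in("top","scene"):
    p,d=read_camera(cam); np.save(f"{cam}_d.npy",d)
    for n in("lid","mat","stand","tray_floor"):
        for r in outline_of(cam,n)[:4]:
            m=r["pixels"]
            if m.sum()<30: continue
            P=pts(cam,d,m)
            rect=cv2.minAreaRect(np.argwhere(m)[:,::-1].astype(np.float32))
            print(cam,n,round(r["p"],2),np.round(r["extent"],1),"medxyz",np.round(np.median(P,0),3),"z5,95",np.round(np.percentile(P[:,2],[5,50,95]),3))
            if cam=="top":
                z={"lid":.123,"mat":.004,"stand":.05,"tray_floor":.12}[n]
                if n=="lid" and np.median(P[:,2])<.06:z=.011
                c=ray(cam,cv2.boxPoints(rect),z)[:,:2];e=np.diff(c,axis=0)
                print("   ctr",np.round(c.mean(0),4),"sides",np.round(np.linalg.norm(e,axis=1),4)[:2],"ang",np.round(np.degrees(np.arctan2(e[:2,1],e[:2,0])),1))
    # dark grip
    if cam=="top":
        g=p.max(2)<50; n,l,s,c=cv2.connectedComponentsWithStats(g.astype(np.uint8))
        for i in range(1,n):
            if s[i,4]>60:
                m=l==i;P=pts(cam,d,m);rr=cv2.minAreaRect(np.argwhere(m)[:,::-1].astype(np.float32));b=ray(cam,cv2.boxPoints(rr),np.median(P[:,2]))[:,:2];e=np.diff(b,axis=0)
                print("dark",np.round(c[i]),s[i,4],np.round(np.median(P,0),3),np.round(b.mean(0),4),np.round(np.linalg.norm(e,axis=1)[:2],3),np.round(np.degrees(np.arctan2(e[:2,1],e[:2,0])),1))
    cv2.imwrite(f"pics/{cam}_crop.png",cv2.resize(p[150:290,330:480] if cam=="top" else p[210:350,190:340],None,fx=4,fy=4,interpolation=cv2.INTER_CUBIC))
E
```

```text
top lid 0.82 [408.6 215.7  70.2  81. ] medxyz [ 0.542 -0.206  0.124] z5,95 [0.119 0.124 0.129]
   ctr [ 0.5441 -0.2085] sides [0.1748 0.1246] ang [ -22.6 -113.2]
top lid 0.72 [222.3 342.9  93.  109. ] medxyz [0.236 0.253 0.016] z5,95 [0.01  0.016 0.022]
   ctr [0.237  0.2562] sides [0.2393 0.1753] ang [ -21.4 -112.5]
top lid 0.67 [429.  330.4 108.2 114.7] medxyz [ 0.27  -0.273  0.016] z5,95 [0.01  0.016 0.022]
   ctr [ 0.2714 -0.2745] sides [0.1697 0.2363] ang [ -55.2 -146. ]
top lid 0.52 [402.1 223.6  71.5  63.3] medxyz [ 0.553 -0.146  0.014] z5,95 [0.006 0.014 0.098]
   ctr [ 0.5355 -0.2049] sides [0.1197 0.1702] ang [ -28.6 -119.4]
top mat 0.67 [487.1 224.2  19.8  63.1] medxyz [ 0.553 -0.422  0.008] z5,95 [0.002 0.008 0.013]
   ctr [ 0.5421 -0.4215] sides [0.1706 0.0385] ang [-11.3 -99.8]
top mat 0.65 [250.3 223.   81.4  86.7] medxyz [0.549 0.193 0.005] z5,95 [-0.     0.005  0.01 ]
   ctr [0.5512 0.1939] sides [0.2027 0.2203] ang [ -82.7 -172.3]
top stand 0.67 [402.4 226.4  78.1  66. ] medxyz [ 0.547 -0.148  0.013] z5,95 [0.002 0.013 0.121]
   ctr [ 0.5292 -0.1994] sides [0.1189 0
[... 2030 characters left out ...]
9  0.036] [ -66.2 -157.9]
dark [514. 476.] 605 [ 0.114 -0.242  0.733] [ 0.1144 -0.2397] [0.009 0.105] [ -1.9 -89.6]
scene lid 0.74 [347.4 192.6  65.5  46. ] medxyz [0.262 0.241 0.016] z5,95 [0.008 0.016 0.036]
scene lid 0.66 [185.2 253.8  98.5  58.2] medxyz [ 0.286 -0.287  0.016] z5,95 [0.008 0.016 0.04 ]
scene lid 0.55 [255.8 268.2  57.2  58.9] medxyz [ 0.561 -0.216  0.124] z5,95 [0.12  0.124 0.127]
scene mat 0.72 [395.6 254.9 110.1  63. ] medxyz [0.562 0.184 0.005] z5,95 [0.003 0.005 0.008]
scene stand 0.72 [257.5 294.3  74.6  61.2] medxyz [ 0.574 -0.224  0.011] z5,95 [0.006 0.011 0.1  ]
scene tray_floor 0.57 [259.1 293.7  55.2  11.6] medxyz [ 0.615 -0.238  0.1  ] z5,95 [0.013 0.1   0.113]
```

```bash
python3 -c "
from station import *;print(get_obs()['t'])"
```

```text
0.6
```

View pics/top_crop.png

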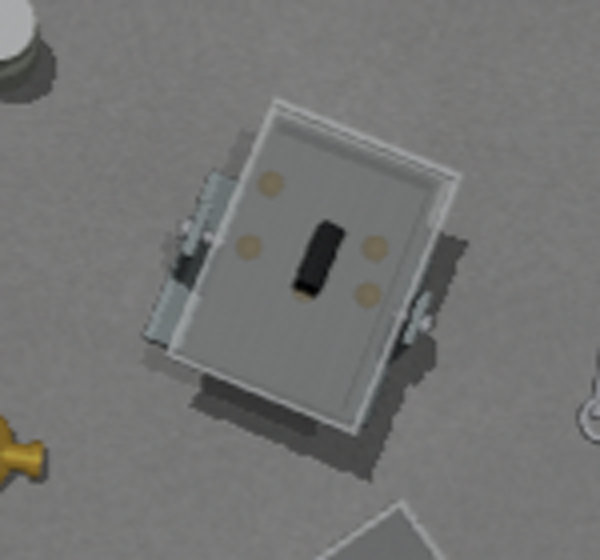

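View pics/scene_crop.png

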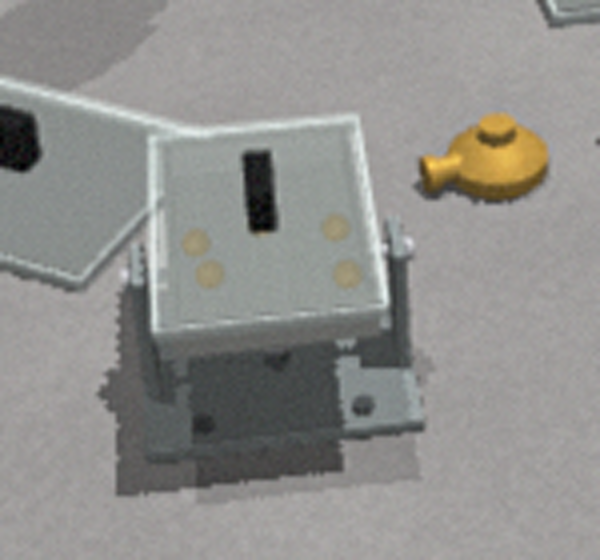

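Request:
apply_moves(increments=[0,33,-30,0,0,0,33,-30,0,0,0,33,-30,0,0,0,33,-30,0,0,0,33,-30,0,0,0,33,-30,0,0,0,33,-30,0,0,0,33,-30,0,0,0,33,-30,0,0,0,33,-30,0,0,0,33,-30,0,0,0,33,-30,0,0], squeeze=30)

```text
t: 2.1
eef_pos: [0.4691, -0.2001, 0.2324]
tool_rot: [0.004, 0.993, 0.119, 0.002]
contact_force: [0.2, -0.5, 0.5]
gripper_width: 0.001
```

Request:
apply_moves(increments=[0,0,0,0,9.2,0,0,0,0,9.2,0,0,0,0,9.2,0,0,0,0,9.2])

```text
t: 2.6
eef_pos: [0.472, -0.1952, 0.2332]
tool_rot: [0.002, 0.979, -0.206, 0.004]
contact_force: [0.1, -0.3, -0.6]
gripper_width: -0.0
```

```bash
cat >> h.py <<'E'
from scipy.spatial.transform import Rotation as Ro
def st():
    o=get_obs();w,x,y,z=o["tool_rot"];R=Ro.from_quat([x,y,z,w]).as_matrix()
    print("t",round(o["t"],2),"tcp",np.round(o["eef_pos"],4),"yaw",round(float(np.degrees(np.arctan2(R[1,0],R[0,0]))),2),"zax",np.round(R[:,2],3),"F",np.round(o["contact_force"],1),"w",round(o["gripper_width"],3),"q",np.round(o["q"],2))
    return o,R
def go(target):
    o,R=st();d=np.array(target)-o["eef_pos"];print("tool shift mm",np.round(R.T@d*1e3,1))
E
python3 - <<'E'
from h import *
a=np.radians(-22.5);u=np.array([np.cos(a),np.sin(a),0])
go(np.array([.543,-.207,.140])-.064*u)
E
```

```text
t 2.6 tcp [ 0.472  -0.1952  0.2332] yaw -23.77 zax [ 0.007 -0.006 -1.   ] F [ 0.1 -0.3 -0.6] w -0.0 q [ 0.42  0.21 -0.18  1.94  0.05  0.99 -1.76]
tool shift mm [  5.  -16.6  93.2]
```

Request:
apply_moves(increments=[0,1,-5.5,30,-1.2,0,2,-5.5,30,0,0,2,-5.5,20,0,0,0,0,10,0,0,0,0,0,0])

```text
t: 3.22
eef_pos: [0.4854, -0.1831, 0.1427]
tool_rot: [0.003, 0.98, -0.197, 0.006]
contact_force: [0.2, 0.4, -0.5]
gripper_width: -0.002
```

```bash
python3 - <<'E'
from h import *
a=np.radians(-22.5);u=np.array([np.cos(a),np.sin(a),0])
go(np.array([.543,-.207,.140])-.064*u)
p,d=read_camera("scene");cv2.imwrite("pics/s1.png",cv2.resize(p[170:350,160:360],None,fx=4,fy=3.3))
E
```

```text
t 3.23 tcp [ 0.4854 -0.1831  0.1427] yaw -22.68 zax [ 0.011 -0.008 -1.   ] F [ 0.2  0.4 -0.5] w -0.002 q [ 0.39  0.33 -0.18  2.01  0.09  0.79 -1.81]
tool shift mm [-1.7  0.1  2.7]
```

View pics/s1.png

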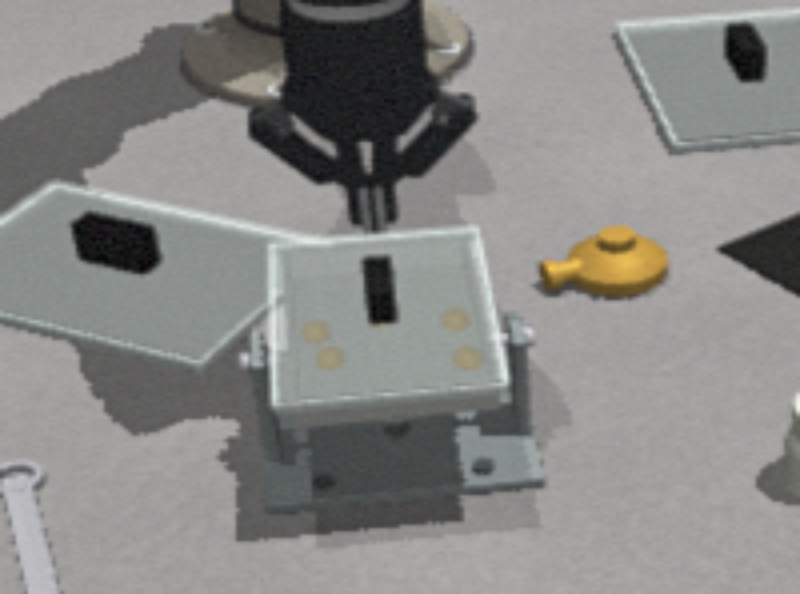

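The closed fingers stand centred over the near (low) end of the cover, clear of the grip. I'll press slowly.

Request:
apply_moves(increments=[0,-1,0,5,0,0,-0.5,0,5,0,0,0,0,4,0,0,0,0,2,0,0,0,0,2,0,0,0,0,2,0,0,0,0,2,0])

```text
t: 4.15
eef_pos: [0.4854, -0.1836, 0.1225]
tool_rot: [0.003, 0.98, -0.197, 0.008]
contact_force: [-6.6, 2.3, 15.5]
gripper_width: 0.0
```

```bash
python3 -c "
from h import *;st()"
```

```text
t 4.15 tcp [ 0.4854 -0.1836  0.1225] yaw -22.75 zax [ 0.014 -0.009 -1.   ] F [-6.6  2.3 15.5] w 0.0 q [ 0.39  0.36 -0.18  2.03  0.1   0.74 -1.82]
```

Request:
apply_moves(increments=[0,-1,0,2,0,0,-1,0,2,0,0,-1,0,2,0,0,-1,0,2,0])

```text
t: 4.65
eef_pos: [0.4839, -0.183, 0.1196]
tool_rot: [0.004, 0.98, -0.198, 0.01]
contact_force: [-4.1, 0.3, 12.8]
gripper_width: -0.001
```

```bash
python3 -c "
from h import *;st()
p,d=read_camera('scene');cv2.imwrite('pics/s2.png',cv2.resize(p[170:350,160:360],None,fx=4,fy=3.3))"
```

```text
t 4.65 tcp [ 0.4839 -0.183   0.1196] yaw -22.79 zax [ 0.019 -0.012 -1.   ] F [-4.1  0.3 12.8] w -0.001 q [ 0.38  0.36 -0.18  2.04  0.1   0.73 -1.83]
```

View pics/s2.png

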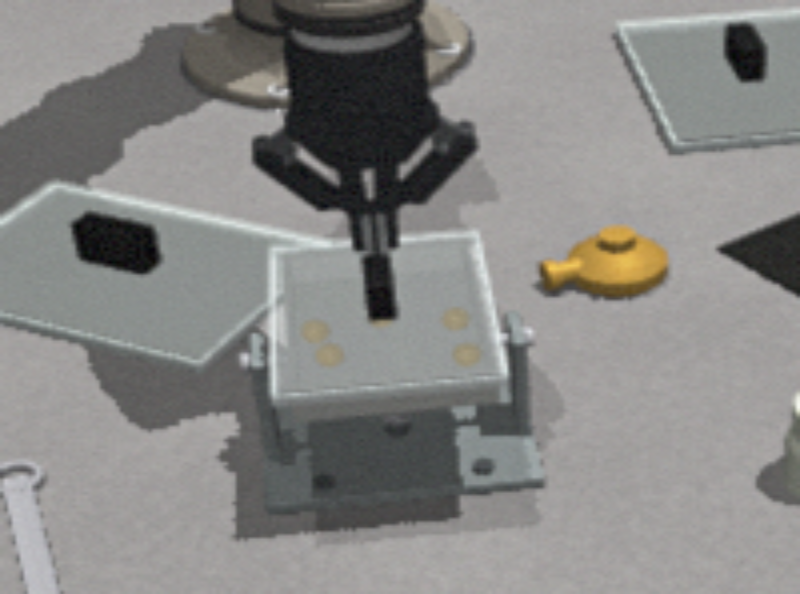

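Request:
apply_moves(increments=[0,-1,0,3,0,0,-1,0,3,0,0,-1,0,3,0,0,-1,0,3,0,0,-1,0,3,0,0,-1,0,3,0])

```text
t: 5.45
eef_pos: [0.4781, -0.1806, 0.1063]
tool_rot: [0.005, 0.98, -0.198, 0.01]
contact_force: [-1.1, 0.7, 2.5]
gripper_width: 0.001
```

Request:
apply_moves(increments=[0,-0.5,0,2,0,0,-0.5,0,2,0,0,-0.5,0,1.5,0])

```text
t: 5.82
eef_pos: [0.4771, -0.1801, 0.1006]
tool_rot: [0.005, 0.98, -0.198, 0.011]
contact_force: [-3.4, 0.9, 14.7]
gripper_width: -0.001
```

```bash
python3 -c "
from h import *;st()
p,d=read_camera('scene');cv2.imwrite('pics/s3.png',cv2.resize(p[170:350,160:360],None,fx=4,fy=3.3))"
```

```text
t 5.83 tcp [ 0.4771 -0.1801  0.1006] yaw -22.82 zax [ 0.019 -0.013 -1.   ] F [-3.4  0.9 14.7] w -0.001 q [ 0.38  0.38 -0.17  2.07  0.12  0.68 -1.84]
```

View pics/s3.png

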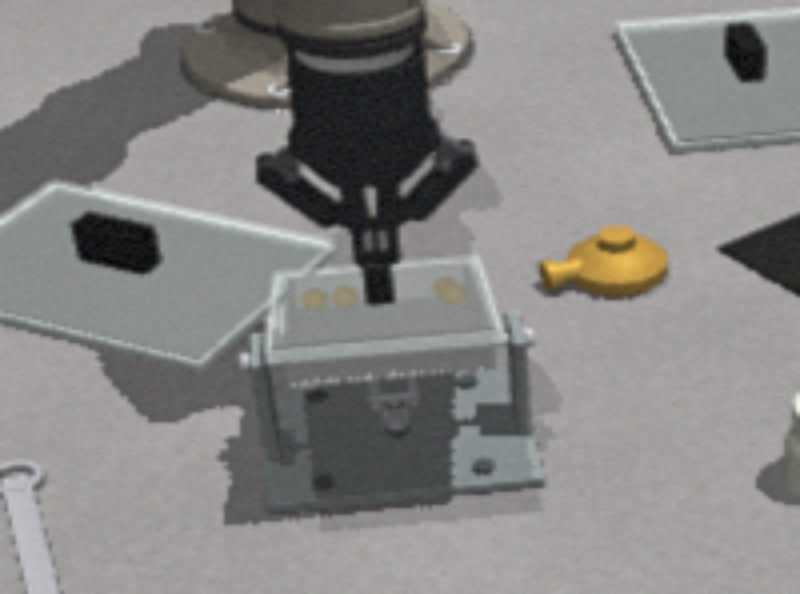

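The tray has tilted, the balls are rolling to the low end and the force is rising at the stop, so I'll lift straight off.

Request:
apply_moves(increments=[0,0,0,-3,0,0,0,0,-6,0,0,-2,0,-15,0,0,-4,0,-30,0,0,-4,0,-40,0,0,0,0,-40,0,0,0,0,-40,0,0,0,0,0,0,0,0,0,0,0,0,0,0,0,0])

```text
t: 7.12
eef_pos: [0.4628, -0.173, 0.2846]
tool_rot: [0.005, 0.98, -0.198, 0.012]
contact_force: [-0.1, -0.1, 0.2]
gripper_width: 0.001
```

```bash
python3 - <<'E'
from h import *
st()
p,d=read_camera('scene');cv2.imwrite('pics/s4.png',cv2.resize(p[170:350,160:360],None,fx=4,fy=3.3))
for r in outline_of("scene","lid")[:4]:
    P=pts("scene",d,r["pixels"]);print(r["p"],np.round(np.median(P,0),3),r["extent"])
    c=np.median(P,0)
    if c[2]>.06:
        s=np.linalg.svd(P-P.mean(0),full_matrices=False)[2][2];s*=np.sign(s[2]);print("normal",s,"tilt",np.arccos(s[2]))
p,d=read_camera('top');cv2.imwrite('pics/t4.png',cv2.resize(p[130:310,300:500],None,fx=4,fy=3.3))
np.save("t4d.npy",d);np.save("t4p.npy",p)
g=p.max(2)<50; n,l,s,c=cv2.connectedComponentsWithStats(g.astype(np.uint8))
for i in range(1,n):
    if s[i,4]>40 and 380<c[i][0]<440 and 180<c[i][1]<260:
        m=l==i;P=pts("top",d,m);print(c[i],s[i],np.round(np.median(P,0),3),np.round(np.percentile(P,[5,95],axis=0),3))
E
```

```text
t 7.12 tcp [ 0.4628 -0.173   0.2846] yaw -22.78 zax [ 0.022 -0.014 -1.   ] F [-0.1 -0.1  0.2] w 0.001 q [ 0.4   0.12 -0.19  1.92  0.04  1.08 -1.77]
0.75 [ 0.288 -0.283  0.016] [189.0, 254.5, 109.2, 60.3]
0.73 [ 0.555 -0.213  0.136] [255.5, 264.3, 57.8, 34.2]
normal [-0.32505731  0.12993684  0.93672523] tilt 0.3576409966341787
0.7 [0.261 0.242 0.016] [348.5, 193.8, 69.3, 44.4]
[391.47315436 222.30872483] [377 185  24  72 298] [ 0.461 -0.118  0.623] [[ 0.402 -0.135  0.355]
 [ 0.481 -0.112  0.651]]
```

View pics/s4.png

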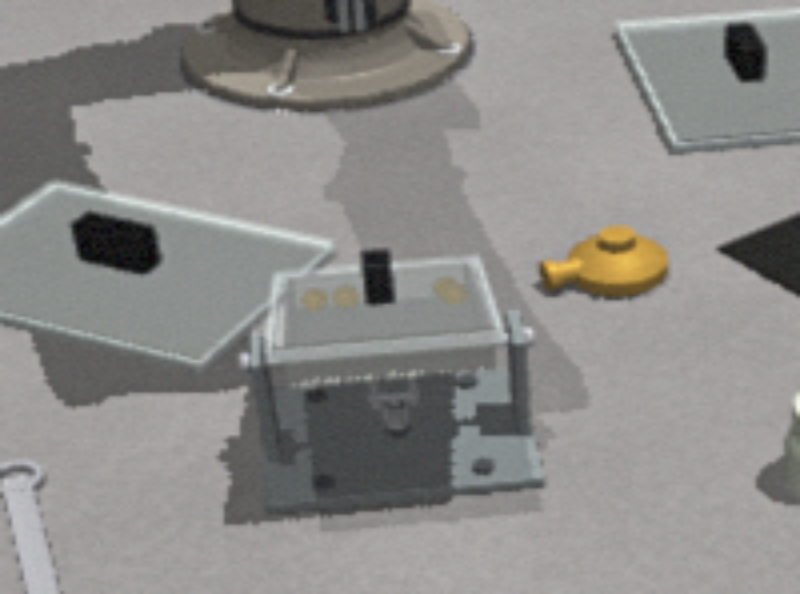

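View pics/t4.png

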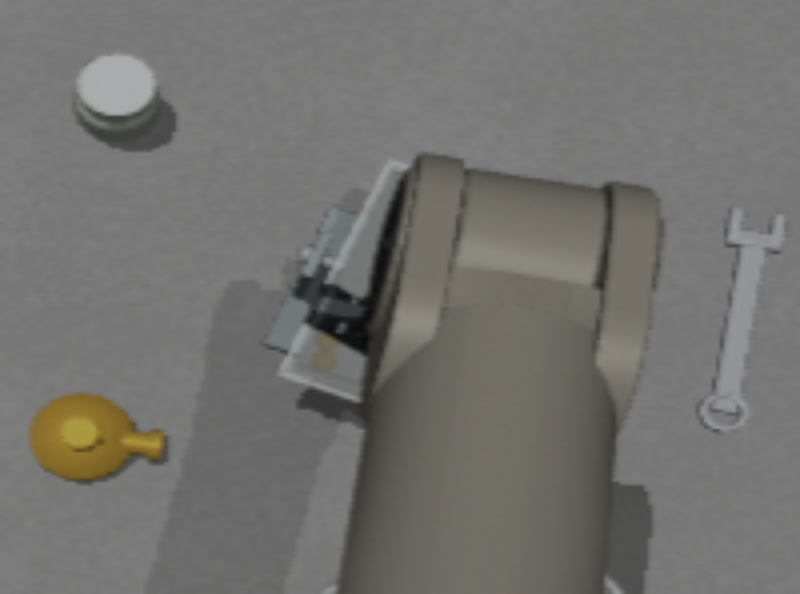

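Alone, the stand holds at about 0.358 rad with the cover on and the balls at the low end. Now I'll locate the tilted grip.

```bash
python3 - <<'E'
from h import *
st()
p,d=read_camera('scene')
sub=np.zeros(p.shape[:2],bool);sub[236:266,240:270]=True
m=(p.max(2)<60)&sub
P=pts("scene",d,m);print(m.sum(),np.round(np.median(P,0),4),np.round(np.percentile(P,[3,97],axis=0),4))
a=np.radians(-22.5);ux=np.array([np.cos(a),np.sin(a),0]);uy=np.array([-np.sin(a),np.cos(a),0]);z=np.array([0,0,1.])
th=.358;X=ux*np.cos(th)-z*np.sin(th)*-1;  # lid x: high end up
X=ux*np.cos(th)+z*np.sin(th);N=-ux*np.sin(th)+z*np.cos(th)
h=np.array([.543,-.207,.085])
Q=np.c_[(P-h)@X,(P-h)@uy,(P-h)@N]*1e3
print("grip in tray frame pct",np.round(np.percentile(Q,[3,25,50,75,97],axis=0),1))
for r in outline_of("scene","lid")[:4]:
    L=pts("scene",d,r["pixels"]&~m)
    if np.median(L[:,2])>.06:
        Q=np.c_[(L-h)@X,(L-h)@uy,(L-h)@N]*1e3;print("lid",np.round(np.percentile(Q,[1,5,50,95,99],axis=0),1))
# project predicted grip box for shifts
im=cv2.resize(p[220:290,210:310],None,fx=8,fy=8,interpolation=cv2.INTER_CUBIC)
for s,col in((0,(0,0,255)),(-4,(0,255,0))):
    for zz in(38,66):
        c=np.array([h+X*(s+x)/1e3+uy*y/1e3+N*zz/1e3 for x,y in((-20,-8),(20,-8),(20,8),(-20,8))])
        u=(proj("scene",c)+.5-[210,220])*8
        cv2.polylines(im,[u.astype(int)],True,col,1)
    c=np.array([h+X*(s+x)/1e3+uy*y/1e3+N*38/1e3 for x,y in((-86,-61),(86,-61),(86,61),(-86,61))])
    cv2.polylines(im,[((proj("scene",c)+.5-[210,220])*8).astype(int)],True,col,1)
cv2.imwrite("pics/s5.png",im)
E
```

```text
t 7.28 tcp [ 0.4628 -0.173   0.2843] yaw -22.78 zax [ 0.021 -0.013 -1.   ] F [-0.   0.  -0.1] w -0.001 q [ 0.4   0.12 -0.19  1.92  0.04  1.08 -1.77]
98 [ 0.5421 -0.2087  0.1452] [[ 0.5173 -0.2158  0.1309]
 [ 0.5492 -0.1959  0.1538]]
grip in tray frame pct [[-5.3 -8.6 40.7]
 [19.3 -5.6 49.2]
 [21.2 -2.4 57.3]
 [22.7  0.8 65.6]
 [26.   3.7 67.1]]
```

View pics/s5.png

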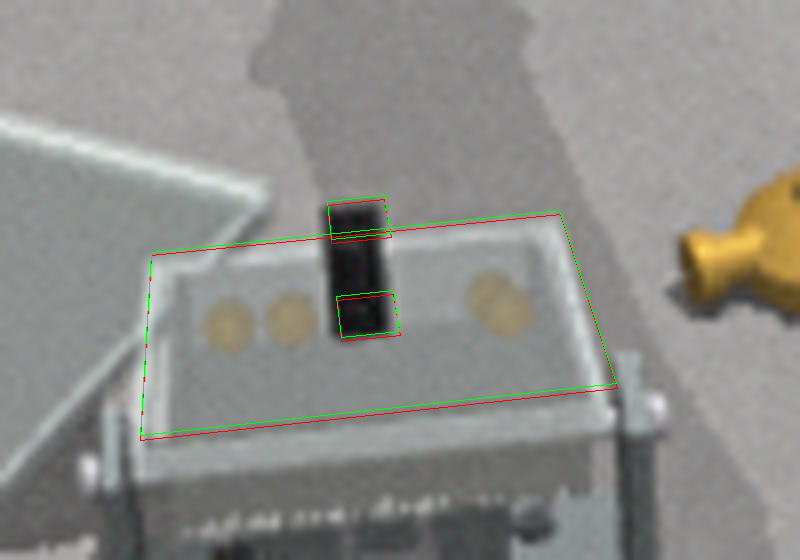

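```bash
cat >> h.py <<'E'
a=np.radians(-22.5);ux=np.array([np.cos(a),np.sin(a),0]);uy=np.array([-np.sin(a),np.cos(a),0]);zz=np.array([0,0,1.])
th=.358;X=ux*np.cos(th)+zz*np.sin(th);N=-ux*np.sin(th)+zz*np.cos(th);H=np.array([.543,-.207,.085])
G=H-X*.003-uy*.0022+N*.043
E
python3 -c "
from h import *;print(G);go(G)"
```

```text
[ 0.52564183 -0.20219128  0.12422257]
t 7.38 tcp [ 0.463  -0.1731  0.2845] yaw -22.79 zax [ 0.022 -0.013 -1.   ] F [ 0.1 -1.5  0.2] w 0.003 q [ 0.4   0.12 -0.19  1.92  0.04  1.08 -1.77]
tool shift mm [ 64.9   1.9 162. ]
```

Request:
apply_moves(increments=[60,20,0.5,0,0,60,20,0.5,10,0,60,18,0.5,25,0,60,7,0.4,30,0,60,0,0,30,0,60,0,0,0,0])

```text
t: 8.12
eef_pos: [0.526, -0.2021, 0.1869]
tool_rot: [0.004, 0.98, -0.197, 0.011]
contact_force: [-0.1, -0.0, 0.6]
gripper_width: 0.706
```

```bash
python3 -c "
from h import *;go(G)
p,d=read_camera('wrist');cv2.imwrite('pics/w6.png',p)
p,d=read_camera('scene');cv2.imwrite('pics/s6.png',cv2.resize(p[170:350,160:360],None,fx=4,fy=3.3))
"
```

```text
t 8.12 tcp [ 0.526  -0.2021  0.1869] yaw -22.78 zax [ 0.019 -0.013 -1.   ] F [-0.1 -0.   0.6] w 0.706 q [ 0.4   0.34 -0.18  1.88  0.08  0.91 -1.79]
tool shift mm [-1.7 -0.  62.6]
```

View pics/w6.png

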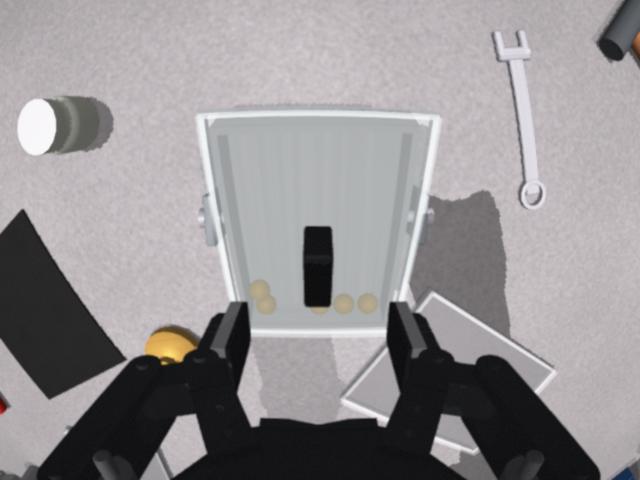

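View pics/s6.png

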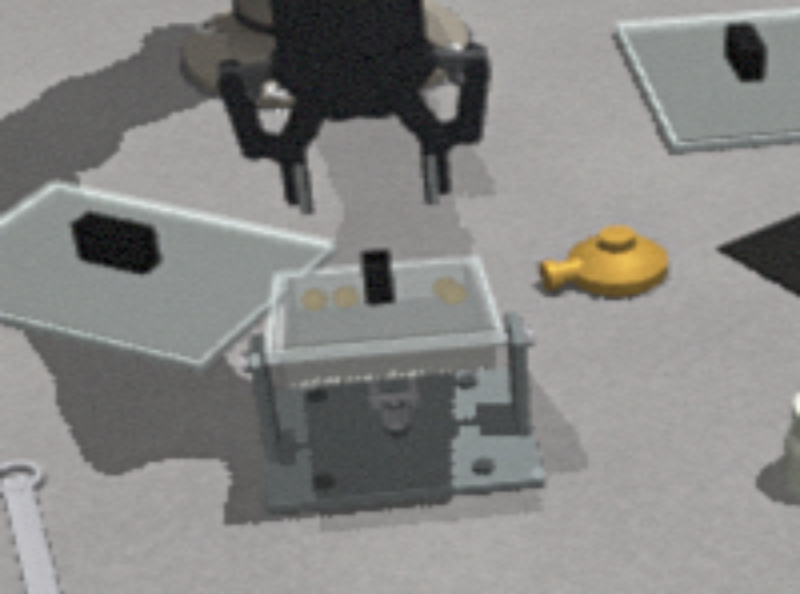

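Bar and fingers are centred on the same column (~318). I'll descend.

Request:
apply_moves(increments=[50,-0.5,0,20,0,50,-0.5,0,20,0,50,-0.5,0,12,0,50,0,0,7,0,50,0,0,3,0,50,0,0,1,0])

```text
t: 8.98
eef_pos: [0.5335, -0.2044, 0.1331]
tool_rot: [0.005, 0.98, -0.198, 0.02]
contact_force: [-0.5, 0.8, 0.0]
gripper_width: 0.583
```

```bash
python3 -c "
from h import *;go(G)
p,d=read_camera('wrist');cv2.imwrite('pics/w7.png',p)
"
```

```text
t 8.97 tcp [ 0.5335 -0.2044  0.1331] yaw -22.8 zax [ 0.037 -0.018 -0.999] F [-0.5  0.8  0. ] w 0.583 q [ 0.39  0.41 -0.17  1.92  0.11  0.78 -1.81]
tool shift mm [-8.5  1.   8.5]
```

View pics/w7.png

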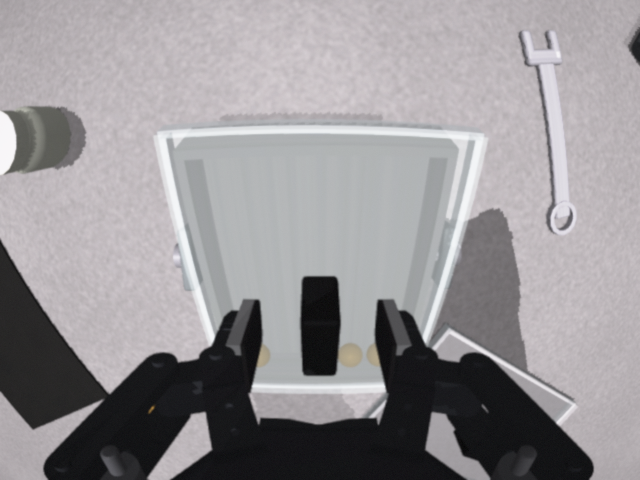

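Request:
apply_moves(increments=[50,-4,0.5,2,0,50,-4,0.5,3,0,50,-1,0,3,0,50,0,0,1,0,50,0,0,0,0])

```text
t: 9.65
eef_pos: [0.5247, -0.2019, 0.1236]
tool_rot: [0.005, 0.98, -0.198, 0.02]
contact_force: [0.8, 0.8, 1.3]
gripper_width: 0.585
```

```bash
python3 -c "
from h import *;go(G)"
```

```text
t 9.65 tcp [ 0.5247 -0.2019  0.1236] yaw -22.81 zax [ 0.038 -0.019 -0.999] F [0.8 0.8 1.3] w 0.585 q [ 0.39  0.41 -0.17  1.95  0.11  0.75 -1.82]
tool shift mm [ 1.  -0.1 -0.6]
```

Request:
apply_moves(increments=[30,0.5,0,-1.5,0,10,0,0,0,0,8,0,0,0,0,8,0,0,0,0,8,0,0,0,0,8,0,0,0,0,8,0,0,0,0], squeeze=45)

```text
t: 10.52
eef_pos: [0.5255, -0.2021, 0.1256]
tool_rot: [0.005, 0.98, -0.198, 0.021]
contact_force: [-1.1, 0.1, 0.6]
gripper_width: 0.176
```

```bash
python3 -c "
from h import *;go(G)
p,d=read_camera('wrist');cv2.imwrite('pics/w8.png',p)
p,d=read_camera('scene');cv2.imwrite('pics/s8.png',cv2.resize(p[170:350,160:360],None,fx=4,fy=3.3))
"
```

```text
t 10.53 tcp [ 0.5255 -0.2021  0.1256] yaw -22.82 zax [ 0.039 -0.019 -0.999] F [-1.1  0.1  0.6] w 0.176 q [ 0.39  0.41 -0.17  1.95  0.11  0.76 -1.82]
tool shift mm [ 0.1 -0.   1.4]
```

View pics/w8.png

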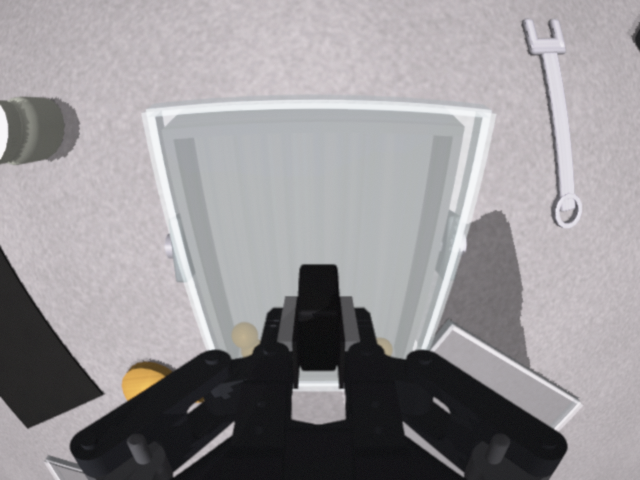

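View pics/s8.png

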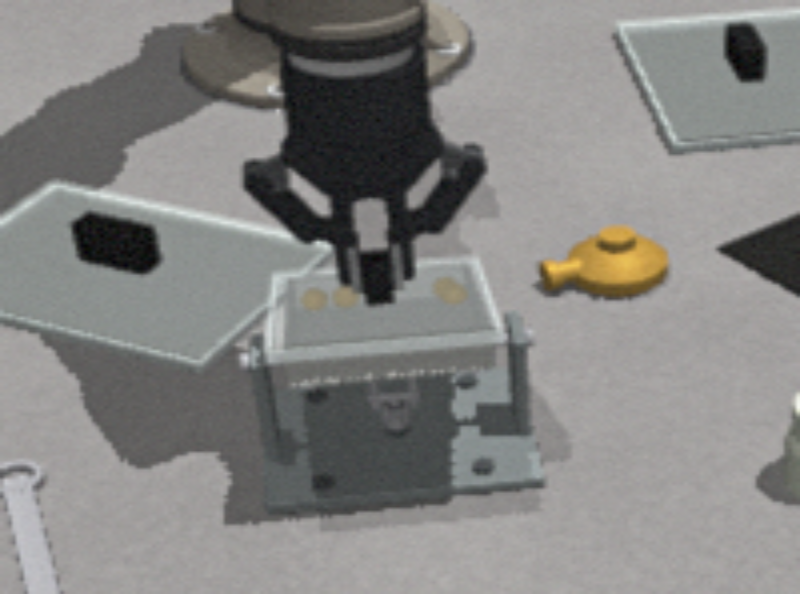

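The grip is held at about 15 mm. I'll lift along the cover's normal first.

Request:
apply_moves(increments=[8,-0.9,0,-3,0,8,-0.9,0,-3,0,8,-1.3,0,-4,0,8,-1.3,0,-4,0,8,-1.6,0,-5,0,8,-1.6,0,-5,0])

```text
t: 11.38
eef_pos: [0.5161, -0.1982, 0.1499]
tool_rot: [0.005, 0.98, -0.198, 0.02]
contact_force: [0.7, -0.2, -1.3]
gripper_width: 0.177
```

```bash
python3 -c "
from h import *;go(G)
p,d=read_camera('scene');cv2.imwrite('pics/s9.png',cv2.resize(p[170:350,160:360],None,fx=4,fy=3.3))
"
```

```text
t 11.38 tcp [ 0.5161 -0.1982  0.1499] yaw -22.81 zax [ 0.036 -0.018 -0.999] F [ 0.7 -0.2 -1.3] w 0.177 q [ 0.39  0.36 -0.18  1.95  0.1   0.8  -1.81]
tool shift mm [ 9.3 -0.1 26.1]
```

View pics/s9.png

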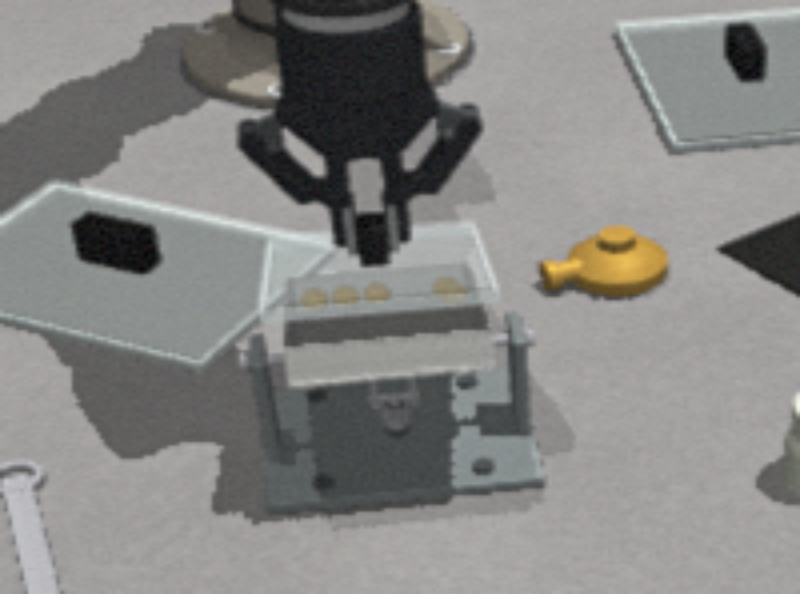

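The cover is clear of the tray and held (Fz about -1.4 N, its weight). I'll go up and across.

Request:
apply_moves(increments=[8,-2,0,-10,0,8,-2,0,-20,0,8,0,0,-25,0,8,0,0,-25,0,8,-5,-15,-5,0,8,-10,-25,0,0,8,-12,-36,0,0,8,-12,-36,0,0,8,-12,-36,0,0,8,-12,-36,0,0,8,-12,-36,0,0,8,-12,-36,0,0])

```text
t: 12.92
eef_pos: [0.5235, 0.0883, 0.2317]
tool_rot: [0.005, 0.98, -0.198, 0.017]
contact_force: [-0.1, 0.1, -2.2]
gripper_width: 0.178
```

Request:
apply_moves(increments=[8,-12,-36,0,0,8,-12,-36,0,0,8,-9,-25,0,0,8,-4,-12,0,0,8,0,0,0,-4,8,0,0,0,-7,8,0,0,0,-7,8,0,0,0,-7,8,0,0,0,-4,8,0,0,0,0])

```text
t: 14.18
eef_pos: [0.5226, 0.2134, 0.2237]
tool_rot: [0.01, 0.998, 0.066, 0.01]
contact_force: [-0.5, 0.9, -2.5]
gripper_width: 0.177
```

```bash
python3 - <<'E'
from h import *
o,R=st()
for cam in("scene","top"):
    p,d=read_camera(cam);cv2.imwrite(f'pics/{cam}10.png',p)
    if cam=="scene":
        for r in outline_of(cam,"mat")[:2]:
            rr=cv2.approxPolyDP(cv2.convexHull(np.argwhere(r["pixels"])[:,::-1].astype(np.float32)),6,True)[:,0]
            c=ray(cam,rr,.004);print(r["p"],np.round(c[:,:2],3),np.round(c[:,:2].mean(0),4))
E
```

```text
t 14.18 tcp [0.5226 0.2134 0.2237] yaw 7.62 zax [ 0.021 -0.019 -1.   ] F [-0.5  0.9 -2.5] w 0.177 q [-0.11  0.34 -0.5   1.81  0.22  1.03 -2.14]
0.69 [[0.645 0.302]
 [0.669 0.106]
 [0.457 0.081]
 [0.434 0.278]] [0.5512 0.1915]
0.69 [[0.618 0.433]
 [0.417 0.431]] [0.5176 0.4319]
```

View pics/scene10.png

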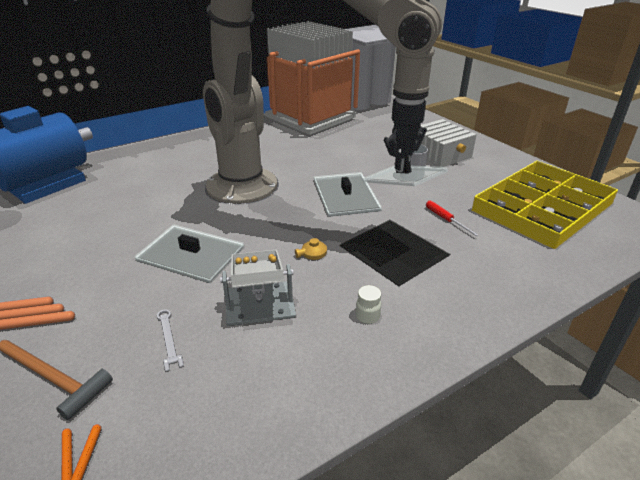

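View pics/top10.png

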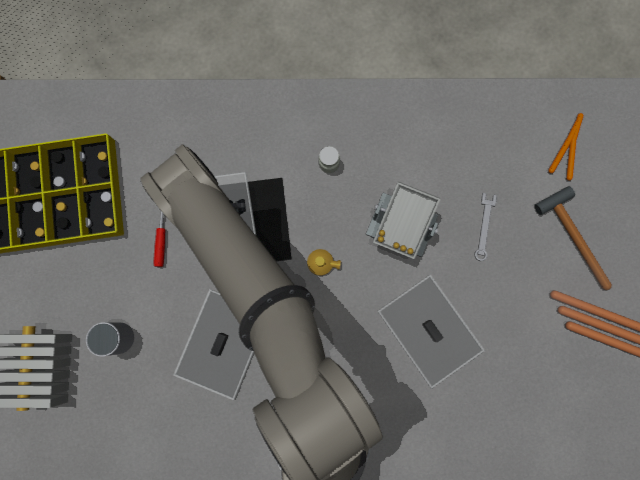

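The tray is still tilted with five balls at its low end. Next is the pose of the held cover.

```bash
cat > lidpose.py <<'E'
from h import *
o,R=st()
p,d=read_camera("scene")
cv2.imwrite("pics/sz%d.png"%int(o["t"]*100),cv2.resize(p[130:280,330:460],None,fx=5,fy=4))
for r in outline_of("scene","lid")[:5]:
    P=pts("scene",d,r["pixels"])
    c=np.median(P,0)
    if np.linalg.norm(c[:2]-o["eef_pos"][:2])<.12:
        m=cv2.erode(r["pixels"].astype(np.uint8),np.ones((3,3)))>0
        P=pts("scene",d,m);P=P[p[m&(d>0)].max(1)>90]
        for _ in range(4):
            s=np.linalg.svd(P-P.mean(0),full_matrices=False)[2][2];s*=np.sign(s[2]);e=(P-P.mean(0))@s;P=P[abs(e)<max(.004,2*e.std())]
        b=R.T@s
        print(r["p"],r["extent"],len(P),"ctr",np.round(P.mean(0),4),"n",np.round(s,3),"in tool",np.round(b,3),"tilt along tool x deg",np.degrees(np.arctan2(-b[0],-b[2])).round(1), "resid",e.std().round(4))
        print("z range",np.round(np.percentile(P[:,2],[1,99]),4))
E
python3 lidpose.py; ls -t pics|head -1
```

```text
t 14.32 tcp [0.5229 0.2136 0.224 ] yaw 7.59 zax [ 0.022 -0.019 -1.   ] F [-0.4 -0.  -2.1] w 0.174 q [-0.11  0.34 -0.5   1.81  0.22  1.03 -2.14]
0.67 [406.2, 174.7, 83.0, 27.7] 771 ctr [0.5519 0.1993 0.2271] n [-0.323 -0.037  0.946] in tool [-0.307  0.015 -0.952] tilt along tool x deg 17.9 resid 0.0013
z range [0.1953 0.2496]
sz1432.png
```

```bash
python3 -c "
from h import *;go([.537,.190,.060])"
```

```text
t 14.43 tcp [0.523  0.2139 0.2241] yaw 7.63 zax [ 0.022 -0.019 -1.   ] F [-0.2  0.1 -1.3] w 0.177 q [-0.11  0.34 -0.5   1.81  0.22  1.03 -2.14]
tool shift mm [  7.6  21.9 164.8]
```

Request:
apply_moves(increments=[8,2,7,15,0,8,2,8,20,0,8,2,7,20,0,8,0,0,20,0,8,0,0,20,0,8,0,0,20,0,8,0,0,10,0,8,0,0,0,0])

```text
t: 15.42
eef_pos: [0.5346, 0.1844, 0.0898]
tool_rot: [0.012, 0.998, 0.064, 0.008]
contact_force: [-0.5, 0.5, -0.9]
gripper_width: 0.18
```

```bash
python3 -c "
from h import *;go([.537,.190,.060])"; python3 lidpose.py
```

```text
t 15.43 tcp [0.5346 0.1844 0.0898] yaw 7.32 zax [ 0.018 -0.022 -1.   ] F [-0.5  0.5 -0.9] w 0.18 q [-0.12  0.51 -0.43  1.92  0.33  0.78 -2.19]
tool shift mm [ 2.7 -6.  29.7]
t 15.43 tcp [0.5346 0.1844 0.0898] yaw 7.32 zax [ 0.018 -0.022 -1.   ] F [-0.5  0.5 -0.9] w 0.18 q [-0.12  0.51 -0.43  1.92  0.33  0.78 -2.19]
0.71 [392.3, 228.9, 76.8, 28.9] 870 ctr [0.5636 0.1728 0.0931] n [-0.322 -0.028  0.946] in tool [-0.308  0.01  -0.951] tilt along tool x deg 18.0 resid 0.0012
z range [0.0624 0.1146]
```

Request:
apply_moves(increments=[8,1,-3,10,0,8,1,-3,12,0,8,0,0,8,0,8,0,0,2,0,8,0,0,0,0])

```text
t: 16.15
eef_pos: [0.5382, 0.1916, 0.0578]
tool_rot: [0.011, 0.998, 0.064, 0.011]
contact_force: [-0.2, -0.0, -2.2]
gripper_width: 0.179
```

```bash
python3 -c "
from h import *;go([.537,.190,.050])"; python3 lidpose.py;ls -t pics|head -1
```

```text
t 16.15 tcp [0.5382 0.1916 0.0578] yaw 7.35 zax [ 0.023 -0.021 -1.   ] F [-0.2 -0.  -2.2] w 0.179 q [-0.15  0.56 -0.41  1.93  0.37  0.72 -2.23]
tool shift mm [-1.5  1.3  7.8]
t 16.15 tcp [0.5382 0.1916 0.0578] yaw 7.35 zax [ 0.023 -0.021 -1.   ] F [-0.2 -0.  -2.2] w 0.179 q [-0.15  0.56 -0.41  1.93  0.37  0.72 -2.23]
0.9 [396.2, 236.9, 77.5, 31.6] 917 ctr [0.5648 0.1833 0.0607] n [-0.326 -0.025  0.945] in tool [-0.308  0.005 -0.951] tilt along tool x deg 17.9 resid 0.0012
z range [0.0278 0.0836]
sz1614.png
```

Request:
apply_moves(increments=[8,-0.5,0.5,4,0,8,0,0,3,0,8,0,0,2,0,8,0,0,1.5,0], squeeze=25)

```text
t: 16.75
eef_pos: [0.5389, 0.1908, 0.0479]
tool_rot: [0.011, 0.998, 0.064, 0.012]
contact_force: [0.3, 0.0, 3.9]
gripper_width: 0.177
```

```bash
python3 lidpose.py;ls -t pics|head -1
```

```text
t 16.75 tcp [0.5389 0.1908 0.0479] yaw 7.32 zax [ 0.025 -0.02  -0.999] F [0.3 0.  3.9] w 0.177 q [-0.16  0.57 -0.4   1.93  0.38  0.7  -2.24]
0.72 [395.1, 241.4, 76.2, 28.2] 939 ctr [0.5634 0.1806 0.0498] n [-0.322 -0.031  0.946] in tool [-0.302  0.012 -0.953] tilt along tool x deg 17.6 resid 0.0012
z range [0.0182 0.073 ]
sz1675.png
```

Touch came at TCP z=0.048 as predicted. I'll roll it flat about its low edge.

Request:
apply_moves(increments=[8,1.3,0,2,0,8,1.3,0,2,0,8,1.3,0,2,0,8,1.3,0,2,0,8,1.3,0,2,0,8,1.3,0,2,0])

```text
t: 17.6
eef_pos: [0.5479, 0.1918, 0.0364]
tool_rot: [0.011, 0.998, 0.064, 0.012]
contact_force: [-1.1, -0.1, 5.1]
gripper_width: 0.181
```

```bash
python3 lidpose.py;ls -t pics|head -1
```

```text
t 17.6 tcp [0.5479 0.1918 0.0364] yaw 7.31 zax [ 0.026 -0.02  -0.999] F [-1.1 -0.1  5.1] w 0.181 q [-0.16  0.6  -0.39  1.92  0.39  0.69 -2.24]
0.9 [395.6, 246.1, 73.5, 35.5] 1129 ctr [0.5695 0.1809 0.0354] n [-0.181 -0.014  0.983] in tool [-0.159  0.014 -0.987] tilt along tool x deg 9.1 resid 0.0013
z range [0.0172 0.0492]
sz1760.png
```

Pivoting works: the tilt is down to about 10°. I'll continue.

Request:
apply_moves(increments=[8,0.9,0,2,0,8,0.9,0,2,0,8,0.8,0,2,0,8,0.8,0,2,0,8,0.7,0,2,0,8,0.6,0,2,0])

```text
t: 18.45
eef_pos: [0.5545, 0.1923, 0.0242]
tool_rot: [0.01, 0.998, 0.063, 0.013]
contact_force: [-0.0, -1.5, 5.3]
gripper_width: 0.18
```

```bash
python3 lidpose.py;ls -t pics|head -1
```

```text
t 18.45 tcp [0.5545 0.1923 0.0242] yaw 7.28 zax [ 0.028 -0.019 -0.999] F [-0.  -1.5  5.3] w 0.18 q [-0.17  0.62 -0.38  1.91  0.41  0.67 -2.25]
0.96 [395.0, 253.3, 75.7, 42.8] 1284 ctr [0.5701 0.1791 0.0208] n [-0.041  0.002  0.999] in tool [-0.016  0.016 -1.   ] tilt along tool x deg 0.9 resid 0.0015
z range [0.015  0.0259]
sz1845.pnglidpose.py:12: RuntimeWarning: Mean of empty slice.
  s=np.linalg.svd(P-P.mean(0),full_matrices=False)[2][2];s*=np.sign(s[2]);e=(P-P.mean(0))@s;P=P[abs(e)<max(.004,2*e.std())]
  ret = um.true_divide(
Traceback (most recent call last):
  File "lidpose.py", line 12, in <module>
    s=np.linalg.svd(P-P.mean(0),full_matrices=False)[2][2];s*=np.sign(s[2]);e=(P-P.mean(0))@s;P=P[abs(e)<max(.004,2*e.std())]
      ~~~~~~~~~~~~~~~~~~~~~~~~~~~~~~~~~~~~~~~~~~~~~~~~~^^^
IndexError: index 2 is out of bounds for axis 0 with size 0
```

Request:
apply_moves(increments=[8,0.2,0,2,0,8,0.1,0,2,0,8,0,0,1.5,0])

```text
t: 18.92
eef_pos: [0.556, 0.192, 0.0202]
tool_rot: [0.011, 0.998, 0.063, 0.014]
contact_force: [-7.3, -5.6, 28.9]
gripper_width: 0.182
```

```bash
python3 lidpose.py 2>/dev/null;ls -t pics|head -1
```

```text
t 18.93 tcp [0.556  0.192  0.0202] yaw 7.22 zax [ 0.03  -0.02  -0.999] F [-7.3 -5.6 28.9] w 0.182 q [-0.17  0.63 -0.37  1.91  0.41  0.66 -2.25]
0.65 [394.0, 253.1, 79.4, 45.8] 1410 ctr [0.5705 0.1803 0.0161] n [ 0.002 -0.006  1.   ] in tool [ 0.028  0.029 -0.999] tilt along tool x deg -1.6 resid 0.0015
z range [0.0124 0.0194]
sz1892.png
```

Flat now. I'll ease the force, then check the centring before letting go.

Request:
apply_moves(increments=[8,0,0,-0.6,0,8,0,0,0,0])

```text
t: 19.27
eef_pos: [0.5558, 0.1923, 0.0212]
tool_rot: [0.011, 0.998, 0.063, 0.014]
contact_force: [0.8, -1.1, 2.5]
gripper_width: 0.182
```

```bash
cat > ctr.py <<'E'
from h import *
o,R=st()
p,d=read_camera("scene")
im=p.copy()
for n,z in(("lid",.014),("mat",.004)):
  for r in outline_of("scene",n)[:4]:
    m=r["pixels"];c0=pts("scene",d,m);c0=np.median(c0,0)
    if abs(c0[0]-.55)>.06 or abs(c0[1]-.19)>.06: continue
    # full hull in world plane
    c=ray("scene",cv2.convexHull(np.argwhere(m)[:,::-1].astype(np.int32))[:,0]+0.0,z)[:,:2]
    (cx,cy),sz,an=cv2.minAreaRect((c*1000).astype(np.float32));print(n,round(r["p"],2),"ctr",round(cx,1),round(cy,1),"size",np.round(sz,1),"ang",round(an,1))
cv2.imwrite("pics/c%d.png"%int(o["t"]*100),cv2.resize(im[190:300,330:460],None,fx=6,fy=5,interpolation=cv2.INTER_CUBIC))
E
python3 ctr.py;ls -t pics|head -1
```

```text
t 19.27 tcp [0.5558 0.1923 0.0212] yaw 7.25 zax [ 0.03  -0.019 -0.999] F [ 0.8 -1.1  2.5] w 0.182 q [-0.17  0.63 -0.37  1.91  0.41  0.66 -2.25]
mat 0.92 ctr 550.6 192.3 size [221.5 203.9] ang 6.4
c1927.png
```

```bash
python3 ctr.py;ls -t pics|head -1
```

```text
t 19.43 tcp [0.5558 0.1923 0.0211] yaw 7.24 zax [ 0.03  -0.019 -0.999] F [ 0.8 -0.7  4.6] w 0.178 q [-0.17  0.63 -0.37  1.91  0.41  0.66 -2.25]
lid 0.61 ctr 556.8 188.6 size [183.7 134.8] ang 6.8
mat 0.85 ctr 551.3 191.9 size [225.7 206.5] ang 7.2
c1942.png
```

View pics/c1927.png

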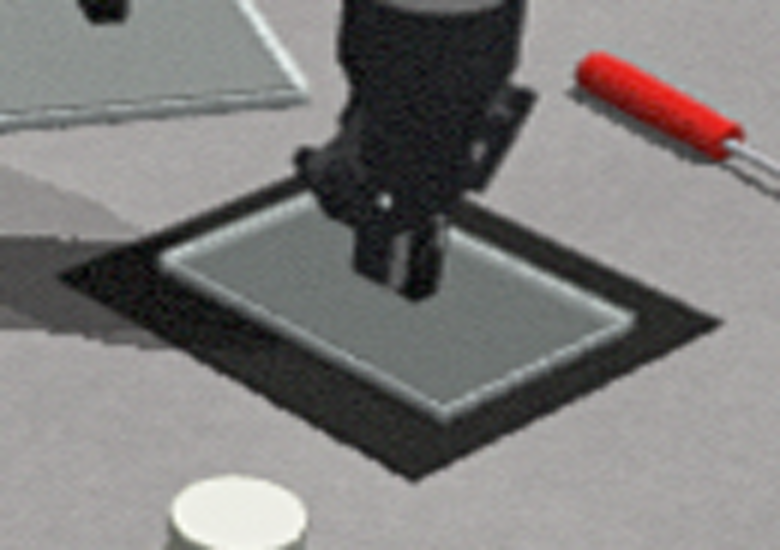

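The cover is flat and about 5 mm off the middle. I'll slide it a little, then release.

Request:
apply_moves(increments=[8,-2.5,-1,-0.3,0,8,-2.5,-1,0,0,8,0,0,0,0])

```text
t: 19.95
eef_pos: [0.5509, 0.1936, 0.0213]
tool_rot: [0.01, 0.998, 0.063, 0.015]
contact_force: [1.8, -0.5, 2.9]
gripper_width: 0.18
```

```bash
python3 ctr.py;python3 lidpose.py 2>/dev/null
```

```text
t 19.95 tcp [0.5509 0.1936 0.0213] yaw 7.21 zax [ 0.031 -0.019 -0.999] F [ 1.8 -0.5  2.9] w 0.18 q [-0.18  0.62 -0.37  1.92  0.41  0.66 -2.26]
lid 0.85 ctr 548.7 191.1 size [179.5 133.8] ang 7.7
mat 0.83 ctr 549.2 191.3 size [223.9 203.7] ang 8.0
t 20.1 tcp [0.551  0.1937 0.0212] yaw 7.2 zax [ 0.031 -0.019 -0.999] F [0.4 0.  3.4] w 0.172 q [-0.18  0.62 -0.37  1.92  0.41  0.66 -2.26]
0.94 [395.0, 249.6, 74.0, 47.0] 1295 ctr [0.5674 0.183  0.0172] n [-0.006  0.011  1.   ] in tool [ 0.024  0.011 -1.   ] tilt along tool x deg -1.4 resid 0.0015
z range [0.0139 0.0207]
```

Request:
apply_moves(increments=[20,0,0,0,0,30,0,0,0,0,45,0,0,0,0,45,0,0,0,0,45,0,0,-5,0,45,0,0,-15,0,45,0,0,-30,0,45,0,0,-40,0,45,0,0,-40,0,45,-10,0,-40,0,45,-30,0,-20,0])

```text
t: 21.58
eef_pos: [0.5039, 0.1927, 0.2192]
tool_rot: [0.01, 0.998, 0.063, 0.014]
contact_force: [0.0, 0.4, -0.5]
gripper_width: 0.523
```

Request:
apply_moves(increments=[45,0,40,0,0,45,0,40,0,0,45,0,40,0,0,45,0,40,0,0,45,0,30,0,0,45,0,0,0,0])

```text
t: 22.32
eef_pos: [0.528, 0.0013, 0.2338]
tool_rot: [0.01, 0.998, 0.066, 0.02]
contact_force: [0.1, 0.6, 0.8]
gripper_width: 0.529
```

```bash
python3 - <<'E'
from h import *
st()
for c in("scene","top"):
    p,d=read_camera(c);cv2.imwrite(f"pics/{c}20.png",p)
    for n,z in(("lid",.014),("mat",.004)):
      for r in outline_of(c,n)[:4]:
        m=r["pixels"];P=pts(c,d,m);c0=np.median(P,0)
        if abs(c0[0]-.55)>.06 or abs(c0[1]-.19)>.06: continue
        k=ray(c,cv2.convexHull(np.argwhere(m)[:,::-1].astype(np.int32))[:,0]+0.,z)[:,:2]
        (cx,cy),sz,an=cv2.minAreaRect((k*1000).astype(np.float32));print(c,n,round(r["p"],2),round(cx,1),round(cy,1),np.round(sz,1),round(an,1),"z",np.round(np.percentile(P[:,2],[2,50,98]),4))
    if c=="top":cv2.imwrite("pics/top20z.png",cv2.resize(p[140:300,190:450],None,fx=3,fy=3,interpolation=cv2.INTER_CUBIC))
E
```

```text
t 22.32 tcp [0.528  0.0013 0.2338] yaw 7.57 zax [ 0.041 -0.017 -0.999] F [0.1 0.6 0.8] w 0.529 q [ 0.22  0.24 -0.42  1.91  0.15  0.98 -1.7 ]
scene lid 0.92 550.9 189.1 [185.9 137.5] 6.2 z [0.0055 0.0161 0.0436]
scene mat 0.82 550.1 191.5 [225.6 206.1] 6.7 z [0.0011 0.0051 0.0085]
top lid 0.58 548.7 194.7 [174.2 127.3] 6.9 z [0.0083 0.0158 0.0424]
top mat 0.95 549.7 193.7 [220.5 200.1] 7.2 z [-0.0016  0.0048  0.0111]
```

View pics/scene20.png

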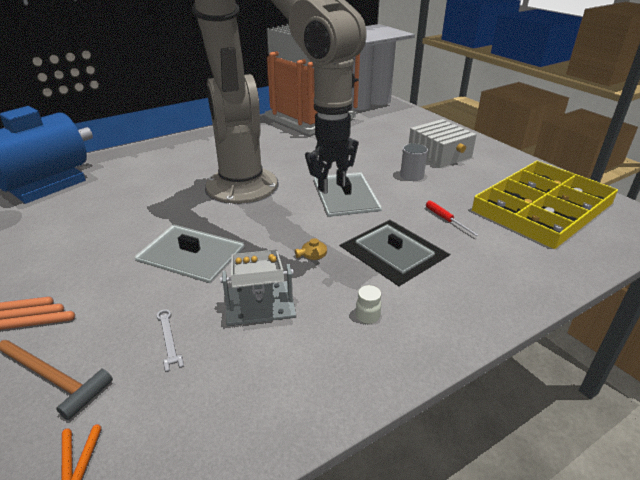

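View pics/top20z.png

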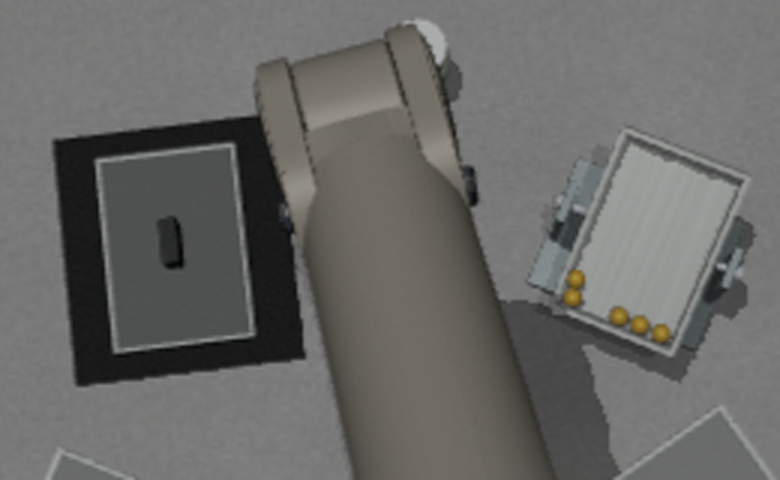

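```bash
python3 - <<'E'
from h import *
st()
p,d=read_camera("top")
sub=p[190:270,365:445].astype(int);b,g,r=sub[...,0],sub[...,1],sub[...,2]
m=((r-b)>50).astype(np.uint8);n,l,s,c=cv2.connectedComponentsWithStats(m)
im=cv2.resize(p[190:270,365:445],None,fx=8,fy=8,interpolation=cv2.INTER_CUBIC);cv2.imwrite("pics/balls.png",im)
print(s[1:,4],c[1:]+[365,190])
# candidate: hough on upscaled
mm=cv2.resize(m*255,None,fx=8,fy=8,interpolation=cv2.INTER_CUBIC)
ci=cv2.HoughCircles(cv2.GaussianBlur(mm,(9,9),2),cv2.HOUGH_GRADIENT,1,40,param1=100,param2=12,minRadius=20,maxRadius=36)
k=get_calibration("top");T=k["camera_from_world"];Rc=T[:3,:3];cc=-Rc.T@T[:3,3]
for x,y,rr in ci[0]:
    u,v=x/8+365-.5,y/8+190-.5
    dr=Rc.T@np.linalg.inv(k["mtx"])@np.array([u,v,1.])
    # intersect plane (P-H).N = .020
    t=((H-cc)@N+.020)/(dr@N);P=cc+t*dr
    print(np.round([u,v,rr],1),"tray x,y mm",np.round([(P-H)@X*1e3,(P-H)@uy*1e3],1))
E
```

```text
t 22.62 tcp [0.5277 0.0055 0.2329] yaw 7.96 zax [ 0.041 -0.015 -0.999] F [0.  0.6 0.4] w 0.525 q [ 0.22  0.24 -0.42  1.91  0.15  0.98 -1.7 ]
[55 24 27 27] [[380.87272727 235.6       ]
 [395.70833333 245.        ]
 [402.59259259 247.74074074]
 [409.92592593 250.59259259]]
[402.7 247.7  22.8] tray x,y mm [-65.1 -19.6]
[381.4 232.4  20.8] tray x,y mm [-49.9  42.7]
```

View pics/balls.png

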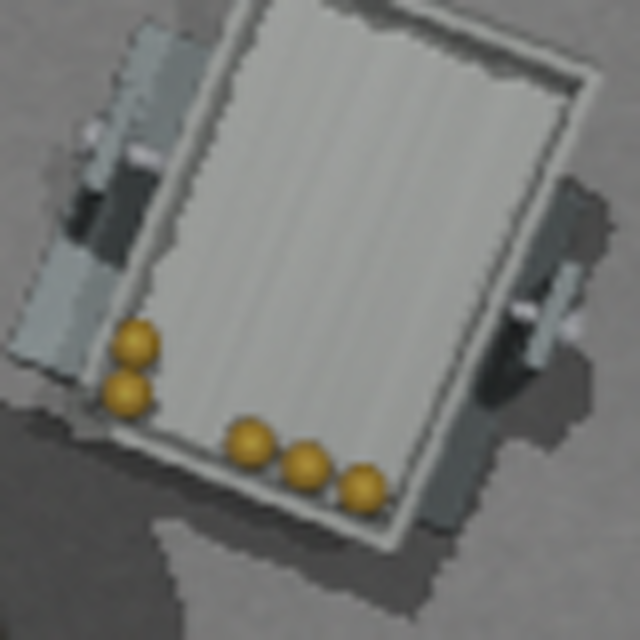

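```bash
python3 - <<'E'
from h import *
st();print(hand_in())
E
```

```text
t 22.68 tcp [0.5277 0.0053 0.2328] yaw 7.95 zax [ 0.04  -0.015 -0.999] F [-0.2  0.3  0.4] w 0.528 q [ 0.22  0.24 -0.42  1.91  0.15  0.98 -1.7 ]
the job is handed in; nothing more can be done
None
```

I tilted the tray through the cover and took the hand away, then set the cover flat on the mat. The job was handed in at 22.7 s with the arm clear of everything.

- **Tilt:** The press took about 15 N at each reading. The stand swung over centre and held alone at about 0.358 rad with the cover still on.
- **Cover:** I lifted it by its grip along the tray's normal. I touched its low edge to the mat, rolled it flat while held, slid it about 5 mm to the middle, then opened the fingers. Pressing it flat peaked at about 29 N, which I eased off before letting go.
- **Placing:** The last pictures put the cover's centre about 1–2.5 mm from the mat's, top and scene cameras differing by a few millimetres. It lies flat, grip up, aligned with the mat to within 1°.
- **Tray and balls:** The tray is still tilted. All five balls are at the low end, but only four lie against the end wall. The fifth rests one ball-width behind another at the side wall, about 24 mm from the end. I left it, because reaching in risked disturbing the tray.
- **Things round about:** The screwdriver, spanner, jar and valve look unmoved in the pictures; I did not measure them.

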